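# Brush out the tasting pots and dress the price rail

## Task

Get the honey-tasting counter ready: take the long brush and scrub out each white pot, the tallest first and then on down to the shortest - down to the bottom, up at least half the pot's depth with the bristles still inside, and down to the bottom again - then stand the brush back in its wooden box, bristles down. Hang every folded price tent astride the rail. Leave the pots standing upright on the table, and do not disturb the honey jars or the wax block.

Things in the scene. Friction and masses are not known exactly. Their poses are not given: they have to be found in the camera images.
- pot_tall: the tallest of the white ceramic tasting pots: loose, straight-sided, open at the top, outside diameter 74 mm, bore 66 mm, height 125 mm, floor 6 mm thick, 0.3 to 0.6 kg. Origin: centre of its underside; z up. May be absent
- pot_mid: the middle of the white ceramic tasting pots: loose, straight-sided, open at the top, outside diameter 74 mm, bore 66 mm, height 100 mm, floor 6 mm thick, 0.3 to 0.6 kg. Origin: centre of its underside; z up. May be absent
- pot_low: the shortest of the white ceramic tasting pots: loose, straight-sided, open at the top, outside diameter 74 mm, bore 66 mm, height 78 mm, floor 6 mm thick, 0.3 to 0.6 kg. Origin: centre of its underside; z up. May be absent
- brush_grip (a point): the long bottle brush, 210 mm in all, standing bristles down in its box, about 0.14 kg: white bristle head 44 mm in diameter and 80 mm long at the bottom (treat as solid), a thin steel shank, then a round wooden handle 24 mm in diameter from 130 to 210 mm above the brush's bottom end. This point is on the handle, on the axis, 180 mm above the bottom end; z runs along the brush towards the handle's end
- brush_tip (a point): the bottom end of the bristle head, on the brush's axis, 180 mm below the grip point
- brush_box: fixed square wooden box that keeps the brush: outside 72 x 72 mm, 80 mm high, opening 60 x 60 mm, floor 6 mm thick. Origin: centre of its underside. x and y along its sides
- rail_mid (a point): middle of the axis of the fixed horizontal steel bar, 14 mm in diameter, 440 mm long between two posts, its axis 165 mm above the table. y runs along the bar
- tent_a_mid (a point): a loose price tent: bent plywood 3 mm thick in the shape of an inverted U, standing on its two legs, open below and at both ends: 58 mm across the fold (x), 80 mm along the fold (y), 68 mm high (z), 52 mm clear between the legs, 0.14 kg, its lower edges weighted with steel strips; stiff enough to be squeezed across the two legs. This point is its centre, 34 mm above its lower edges
- tent_b_mid (a point): a loose price tent: bent plywood 3 mm thick in the shape of an inverted U, standing on its two legs, open below and at both ends: 58 mm across the fold (x), 80 mm along the fold (y), 68 mm high (z), 52 mm clear between the legs, 0.14 kg, its lower edges weighted with steel strips; stiff enough to be squeezed across the two legs. This point is its centre, 34 mm above its lower edges
- tent_c_mid (a point): a loose price tent: bent plywood 3 mm thick in the shape of an inverted U, standing on its two legs, open below and at both ends: 58 mm across the fold (x), 80 mm along the fold (y), 68 mm high (z), 52 mm clear between the legs, 0.14 kg, its lower edges weighted with steel strips; stiff enough to be squeezed across the two legs. This point is its centre, 34 mm above its lower edges
- honey_1: a full honey jar, 70 mm wide, 100 mm high, beyond the rail; leave alone. Origin: centre of its underside
- honey_2: another full honey jar, 70 mm wide, 100 mm high, beyond the rail; leave alone. Origin: centre of its underside
- wax_block: block of beeswax, 70 x 110 x 50 mm, beyond the rail; leave alone. Origin: centre of its underside
There are look-alikes about, which are no part of the job. What is shaped like the part that bears tent_c_mid but turquoise is not meant. Leave any turquoise look-alike of the part that bears tent_b_mid alone.

How it is judged:
By the outcome, as a careful person would: the job done as asked, in the order asked, and still so for the second after the job is handed in, with the robot touching nothing.
Of pot_tall, pot_mid, pot_low only 2 to 3 are there at a start; the rules pass over those that are not, and their reading is None.
At some moment in a run one of pot_tall, pot_mid, pot_low, tent_a, tent_b, tent_c may be knocked a few centimetres aside while the robot is not near it.
It also fails if it takes over 210 s, if anything falls off the work surface, if the arm or the gripper's body presses on something with over 40 N, if the wrist force passes 120 N, or if a joint passes its speed limit or range.

## Robot

A 6-joint arm with a two-finger parallel gripper is mounted at the origin on the work surface. World frame = base frame: x ahead of the robot, y to its left, z up, the work surface at z = 0. Lengths are in m, angles in rad, forces in N, time in s.
With the tool pointing down it reaches from about 0.25 to 0.775 m from the base axis. Payload 4 kg.
Tool frame: the origin (TCP) lies between the finger pads; the fingertips stand 14 mm ahead of it and the grasp point (between the pads) lies 5 mm behind it (tip_reach is the distance from the TCP to the fingertips, in m); z points along the fingers, y is the line along which they close (so a half turn about z gives the same grasp; the last joint's range is limited). The gripper opens to 94 mm and grips with 3 to 60 N. Pads are 16 mm wide; open, the fingers measure 119 mm over their backs; the gripper's body (75 mm by 177 mm) begins 78 mm behind the grasp point.
Start: joints at [-1.318, 0.087, 1.371, -0, 1.684, -0.103], TCP at [0.192, -0.516, 0.19] pointing down, gripper open.
Joint ranges: [-3.1, 3.1], [-0.76, 2.03], [0.27, 2.55], [-1.08, 4.22], [0.17, 2.65], [-2.57, 2.57]. Speed limits (rad/s): [2.79, 2.79, 3.14, 3.14, 3.14, 3.14].

## Interface

Orientations are given as [roll, pitch, yaw] about the fixed x, y, z axes, in that order (R = Rz(yaw) Ry(pitch) Rx(roll)).
In Python, from bench import * gives the robot as it stands. The module is installed in compiled form; this text tells all that it offers.
- The arm moves only by the tool servo_tool, never from a script. Its argument "targets" is a list of rows, each a list of 4 numbers: the shift along the tool's x, y, z in cm, then the turn about the tool's z in degrees. A call has 1 to 8 rows; each row is the pose to reach, as a shift and turn from the pose commanded when the call began, along the tool's axes at that moment; what a row does not reach only later rows make up. A row lasts 1/8 s, in which the tool goes at most 62.5 mm and 10.7 degrees, less where a joint would pass 70% of its speed; a pose out of reach is approached as far as the arm can. A call with a gripper value outside its range is refused whole. "claw" is the closure in counts, from 0 (fully open) to 255 (shut), set as the call begins (left out, the last holds). The fingers move at their own pace and stop on an object; the grip force is fixed at half the most. Time passes only in rows, so rows that repeat a pose let the fingers close. It gives the time, the measured TCP pose, the force, the opening and the grip force at its end, in the units of the state.
- get_obs(): the state, without advancing time (a new reading comes with each control period).
- snapshot(name): name is "scene" or "top" or "wrist"; returns the picture (384x512x3 uint8, blue, green, red); there is no depth.
- camera_model(name): a dict with "camera_matrix" (3x3 intrinsics, pixels), "camera_from_world" (4x4, takes a point from world to camera coordinates). Camera axes: x right, y up, looking along -z (the intrinsics and any distortion apply to the point x, -y, -z); pixel columns grow to the right and rows downward; lengths in m; the calibration is good to about 2 mm. A picture is of the moment at which its call begins: read the wrist's pose just before it. camera_model takes no time and is no camera call; for the wrist camera it gives the pose at the moment of the call.
- close_job(): hands the job in; it is judged then, once.
The state is a dict: "time": time; "joint_positions": joint angles; "qvel": joint speeds; "joint_torque": joint torques, N m; "tool_pos": TCP position; "ee_rot": TCP orientation; "wrist_force": force on the tool from outside, world axes, zero at the start; "wrist_torque": the same for the moment, N m; "width": finger opening in m; "finger_force": force on a finger pad.
Only numpy, scipy, OpenCV 4.12 (cv2) and the standard library are available. Lean on these libraries where they do the work, as an engineer would, in place of code of your own. Each camera call takes 0.05 s, during which the arm holds its last target. There are 200 camera calls.

## Working session

There is one attempt and no reset: what is moved stays moved. The work goes in short steps, Python scripts to look and compute and a tool call to move; the robot and the scene stay as the last step left them, time stands still between calls to the robot, and variables do not carry over. Pictures are saved under pics/ and viewed, at most 14 in all, crops included, and the job is handed in when it is done.

Besides the shell and the picture viewer there is one more tool, called after ">>>" as name(argument=value, ...) on one line, values as JSON. servo_tool: Moves the arm, as the interface text tells. Its arguments: {"type":"object","properties":{"targets":{"type":"array"},"claw":{"type":"number"}},"required":["targets"]}

```bash
mkdir -p pics; python3 - <<'E'
from bench import *
import cv2
o=get_obs();print({k:o[k] for k in('time','tool_pos','ee_rot','width')})
for n in("scene","top","wrist"):
    m=camera_model(n);cv2.imwrite(f"pics/{n}0.png",snapshot(n));print(n,m)
E
ls
```

```text
{'time': 0.0, 'tool_pos': array([ 0.19141104, -0.51499316,  0.18848486]), 'ee_rot': array([-3.13936220e+00, -2.16118373e-04,  3.55738596e-01]), 'width': 0.09387853332651684}
scene {'camera_matrix': array([[440.56933624,   0.        , 252.69392187],
       [  0.        , 440.56933624, 191.93394966],
       [  0.        ,   0.        ,   1.        ]]), 'camera_from_world': array([[-7.89610261e-01,  6.13608532e-01,  4.51687779e-04,
         3.91720196e-01],
       [-5.15962457e-01, -6.64354359e-01,  5.40755054e-01,
         2.65965340e-01],
       [ 3.32111996e-01,  4.26752686e-01,  8.41179985e-01,
        -1.79590562e+00],
       [ 0.00000000e+00,  0.00000000e+00,  0.00000000e+00,
         1.00000000e+00]])}
top {'camera_matrix': array([[354.04224186,   0.        , 256.13537459],
       [  0.        , 354.04224186, 198.51717773],
       [  0.        ,   0.        ,   1.        ]]), 'camera_from_world': array([[-0.01294073, -0.99990431, -0.00489032,  0.05756578],
       [ 0.99202352, -0.01345172,  0.12533308, -0.55904152],
       [-0.12538687, -0.00322941,  0.99210267, -1.10009613],
       [ 0.        ,  0.        ,  0.        ,  1.        ]])}
wrist {'camera_matrix': array([[265.63186256,   0.        , 253.2528281 ],
       [  0.        , 265.63186256, 188.56725675],
       [  0.        ,   0.        ,   1.        ]]), 'camera_from_world': array([[ 0.34790139, -0.93752905, -0.00197685, -0.54836277],
       [ 0.91131915,  0.33866894, -0.2340956 ,  0.02454813],
       [ 0.22014093,  0.07964064,  0.97221157, -0.38927647],
       [ 0.        ,  0.        ,  0.        ,  1.        ]])}
pics
```

View pics/top0.png

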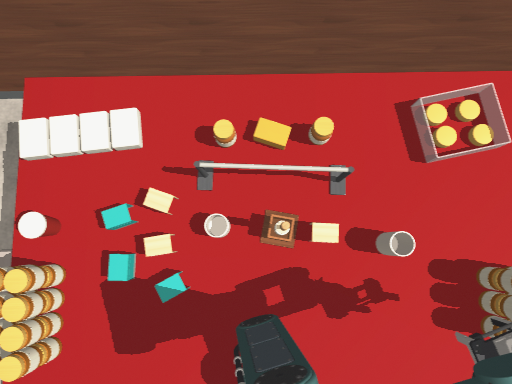

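View pics/scene0.png

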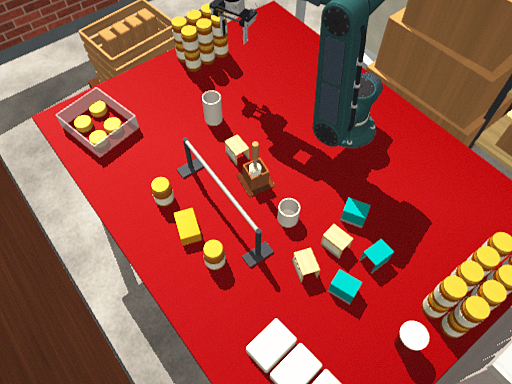

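Top view: pots near (217,226) and (402,243). The brush box is at (281,229), with cream tents at (160,200), (158,245) and (325,233). The rail runs from (203,165) to (350,170), and there is a white disc at (33,225). I'll measure these coarsely.

```bash
cat >h.py <<'E'
from bench import *
import cv2, numpy as np
from scipy.optimize import linear_sum_assignment
def ray(m,uv):
    K=m["camera_matrix"];T=m["camera_from_world"];R=T[:3,:3]
    d=np.linalg.inv(K)@[uv[0],uv[1],1.];d=R.T@(d*[1,-1,-1]);return -R.T@T[:3,3],d
def onz(m,uv,z):
    c,d=ray(m,uv);return c+d*(z-c[2])/d[2]
def proj(m,p):
    T=m["camera_from_world"];q=T[:3,:3]@np.array(p)+T[:3,3];u=m["camera_matrix"]@(q*[1,-1,-1]);return u[:2]/u[2]
def tri(m1,a,m2,b):
    c,d=ray(m1,a);e,f=ray(m2,b);A=np.c_[d,-f];s=np.linalg.lstsq(A,e-c,rcond=None)[0]
    p,q=c+d*s[0],e+f*s[1];return (p+q)/2,np.linalg.norm(p-q)
def blobs(mask,amin=40):
    cs,_=cv2.findContours(mask.astype(np.uint8),cv2.RETR_EXTERNAL,cv2.CHAIN_APPROX_NONE)
    return [c for c in cs if cv2.contourArea(c)>amin]
def hsv(im):return cv2.cvtColor(im,cv2.COLOR_BGR2HSV).astype(int)
def cream(im):
    h=hsv(im);return (h[...,0]>18)&(h[...,0]<36)&(h[...,1]>40)&(h[...,1]<140)&(h[...,2]>190)
E
python3 - <<'E'
from h import *
mt,ms=camera_model("top"),camera_model("scene")
t,s=cv2.imread("pics/top0.png"),cv2.imread("pics/scene0.png")
h=hsv(t)
for c in blobs(cream(t)):
    r=cv2.minAreaRect(c);print("cream",np.round(r[0]),np.round(r[1]),r[2],onz(mt,r[0],.068).round(3))
g=(h[...,1]<60)&(h[...,2]>120)
for c in blobs(g,150):
    r=cv2.minAreaRect(c);print("white",np.round(r[0]),np.round(r[1]),[onz(mt,r[0],z).round(3)[:2] for z in(.078,.1,.125)])
for uv in((205,165),(350,170)):print("rail",onz(mt,uv,.165).round(3))
print("box",onz(mt,(281,228),.08).round(3))
for n,a,b in(("p1",(217,226),(289,207)),("p2",(402,243),(212,96)),("disc",(33,225),(414,335)),("brush",(286,226),(255,145))):
    p,e=tri(mt,a,ms,b);print(n,p.round(3),e.round(4))
a=cv2.resize(t[180:270,130:240],None,fx=5,fy=5)[:, :];b=cv2.resize(t[205:270,265:425],None,fx=4,fy=4);c=cv2.resize(s[85:235,200:310],None,fx=3,fy=3)
d=cv2.resize(s[310:360,385:445],None,fx=4,fy=4)
W=np.zeros((600,800,3),np.uint8);
W[:270,:400]=cv2.resize(t[180:270,110:240],(400,270));W[:260,400:]=cv2.resize(t[205:270,300:400+25][:, :100],(400,260));W[280:580,:330]=cv2.resize(s[85:185,180:290],(330,300));W[280:580,340:600]=cv2.resize(s[190:290,250:337],(260,300));W[280:480,605:800]=cv2.resize(s[310:360,385:434],(195,200))
cv2.imwrite("pics/m1.png",W)
E
```

```text
cream [ 10. 369.] [24. 20.] 90.0 [0.059 0.781 0.068]
cream [ 11. 339.] [24. 22.] 90.0 [0.144 0.785 0.068]
cream [ 13. 310.] [23. 22.] 90.0 [0.229 0.785 0.068]
cream [ 15. 280.] [23. 22.] 90.0 [0.315 0.785 0.068]
cream [158. 245.] [19. 27.] 80.53767395019531 [0.417 0.352 0.068]
cream [325. 232.] [26. 19.] 3.1798300743103027 [ 0.448 -0.161  0.068]
cream [158. 200.] [25. 18.] 19.983104705810547 [0.556 0.356 0.068]
cream [446. 136.] [19. 18.] 45.0 [ 0.749 -0.556  0.068]
cream [482. 134.] [20. 15.] 63.43495178222656 [ 0.752 -0.67   0.068]
cream [223. 128.] [17. 17.] 33.690067291259766 [0.783 0.153 0.068]
cream [324. 126.] [17. 17.] 90.0 [ 0.788 -0.168  0.068]
cream [437. 113.] [19. 18.] 45.0 [ 0.824 -0.531  0.068]
cream [469. 109.] [18. 18.] 90.0 [ 0.836 -0.636  0.068]
white [ 31. 358.] [25. 17.] [array([0.092, 0.716]), array([0.098, 0.702]), array([0.106, 0.687])]
white [506. 280.] [27. 10.] [array([ 0.297, -0.693]), array([ 0.3  , -0.678]), array([ 0.303, -0.661])]
white [ 32. 305.] [21. 80.] [array([0.243, 0.722]), array([0.247, 0.708]), array([0.251, 0.692])]
white [395. 243.] [24. 38.] [array([ 0.413, -0.369]), array([ 0.413, -0.361]), array([ 0.413, -0.351])]
white [216. 225.] [22. 25.] [array([0.474, 0.172]), array([0.473, 0.17 ]), array([0.472, 0.167])]
white [ 32. 224.] [25. 28.] [array([0.483, 0.738]), array([0.482, 0.724]), array([0.481, 0.708])]
white [273. 167.] [149.   5.] [array([ 0.653, -0.005]), array([ 0.649, -0.004]), array([ 0.643, -0.003])]
white [ 71. 174.] [142. 151.] [array([0.641, 0.627]), array([0.636, 0.615]), array([0.631, 0.602])]
white [443.  96.] [ 7. 65.] [array([ 0.876, -0.551]), array([ 0.867, -0.539]), array([ 0.857, -0.525])]
rail [0.642 0.195 0.165]
rail [ 0.622 -0.22   0.165]
box [ 0.463 -0.025  0.08 ]
p1 [0.472 0.171 0.073] 0.0005
p2 [ 0.412 -0.366  0.137] 0.002
disc [0.48  0.719 0.104] 0.0012
brush [ 0.463 -0.03   0.205] 0.0004
```

View pics/m1.png

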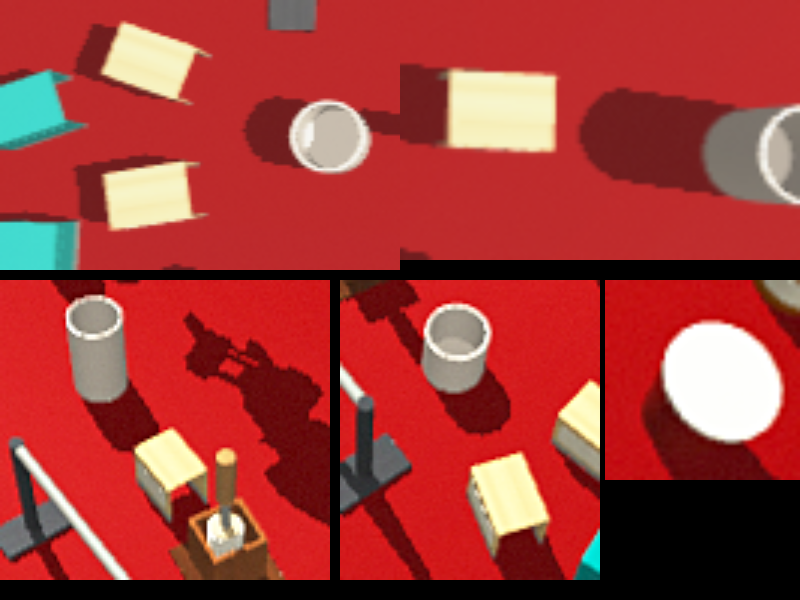

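Two pots are present: a low one (rim height about 0.075) at (.472,.171) and a tall one at (.41,-.36). The white disc is solid and out of reach, so it isn't a pot. Next is a view from above.

>>> servo_tool(targets=[[0,0,-6,0],[0,0,-14.2,0],[5,-4,-14.2,-10],[10,-8,-14.2,-20],[15,-12,-14.2,-30],[20,-16,-14.2,-40],[25,-19,-14.2,-50],[30,-22,-14.2,-60]])

```text
time: 1.15
tool_pos: [0.3966, -0.2033, 0.3316]
ee_rot: [3.141, 0.0, 1.408]
wrist_force: [0.1, -0.2, -0.2]
width: 0.094
finger_force: 0.0
```

```bash
cat >>h.py <<'E'
def plan(p,yaw=None):
    o=get_obs();y=o["ee_rot"][2];x=o["tool_pos"];d=np.array(p)-x;c,s=np.cos(y),np.sin(y)
    t=0 if yaw is None else (np.degrees(y-yaw)+180)%360-180
    print("PLAN cm",np.round(100*np.array([c*d[0]+s*d[1],s*d[0]-c*d[1],-d[2]]),2),"turn",round(t,1),"at",x.round(4),"yaw",round(np.degrees(y),2),"t",round(o["time"],1),"F",np.round(o["wrist_force"],1),"w",round(o["width"],4))
E
python3 -c "
from h import *
plan((.44,-.15,.33),np.pi/2)"
```

```text
PLAN cm [5.97 3.42 0.16] turn -9.3 at [ 0.3966 -0.2033  0.3316] yaw 80.69 t 1.1 F [ 0.1 -0.2 -0.2] w 0.094
```

>>> servo_tool(targets=[[6,3.4,0,-9.3],[6,3.4,0,-9.3],[6,3.4,0,-9.3]])

```text
time: 1.52
tool_pos: [0.4393, -0.1516, 0.3313]
ee_rot: [-3.141, 0.0, 1.565]
wrist_force: [0.2, -1.0, -0.1]
width: 0.0942
finger_force: 0.0
```

```bash
python3 -c "
from h import *
plan((.44,-.15,.33),np.pi/2)
m=camera_model('wrist');im=snapshot('wrist');cv2.imwrite('pics/w1.png',im)
for n,p in dict(tall=(.412,-.366,.125),low=(.472,.171,.078),box=(.463,-.025,.08),brush=(.463,-.03,.216),r=(.632,0,.165)).items():print(n,proj(m,p).round())
"
```

```text
PLAN cm [0.16 0.07 0.13] turn -0.3 at [ 0.4393 -0.1516  0.3313] yaw 89.69 t 1.5 F [ 0.2 -1.  -0.1] w 0.0942
tall [239. 294.]
low [276. -61.]
box [268.  86.]
brush [275.  74.]
r [408.  55.]
```

View pics/w1.png

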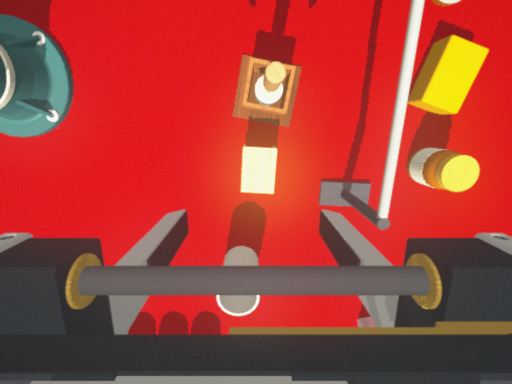

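The wrist view shows the brush handle top at (276,72), the box centred near (270,87) and the tent at (259,170). The rail's right end is at (382,223), and the tall pot's rim (239,295) is partly hidden.

```bash
python3 - <<'E'
from h import *
m=camera_model('wrist');im=cv2.imread('pics/w1.png');h=hsv(im)
g=(h[...,0]>8)&(h[...,0]<24)&(h[...,1]>70)&(h[...,2]>190);g[:50]=0;g[100:]=0;g[:,:255]=0;g[:,300:]=0
for c in blobs(g,20):
    (u,v),r=cv2.minEnclosingCircle(c);print("handle",u,v,r,onz(m,(u,v),.216).round(4))
w=(h[...,1]<60)&(h[...,2]>140);w[:75]=0;w[110:]=0
for c in blobs(w&(np.arange(512)<300)&(np.arange(512)>240),20):
    r=cv2.minEnclosingCircle(c);print("bristle",r,onz(m,r[0],.086).round(4))
b=(h[...,0]>5)&(h[...,0]<20)&(h[...,1]>90);b[:45]=0;b[130:]=0;b[:,:225]=0;b[:,310:]=0
for c in blobs(b,100):r=cv2.minAreaRect(c);print("box",r)
for uv in((248,57),(302,66),(294,121),(236,110)):print(onz(m,uv,.08).round(4))
for uv in((417,3),(382,223)):print("rail",onz(m,uv,.165).round(4))
for c in blobs(cream(im),300):r=cv2.minAreaRect(c);print("cream",r,onz(m,r[0],.068).round(4))
cv2.imwrite("pics/c1.png",cv2.resize(im[40:135,215:320],None,fx=5,fy=5,interpolation=cv2.INTER_CUBIC))
E
```

```text
handle 272.0 78.5 26.631847381591797 [ 0.4594 -0.0357  0.216 ]
bristle ((267.6000061035156, 89.5999984741211), 15.116971969604492) [ 0.4613 -0.0315  0.086 ]
box ((265.23773193359375, 95.2320785522461), (60.139488220214844, 72.36396789550781), 10.619654655456543)
[0.4311 0.0169 0.08  ]
[0.5149 0.0034 0.08  ]
[ 0.5048 -0.0793  0.08  ]
[ 0.4108 -0.0614  0.08  ]
rail [0.6354 0.0554 0.165 ]
rail [ 0.6232 -0.2238  0.165 ]
cream ((275.5, 72.5), (21.0, 19.0), 90.0) [ 0.4747 -0.0035  0.068 ]
```

View pics/c1.png

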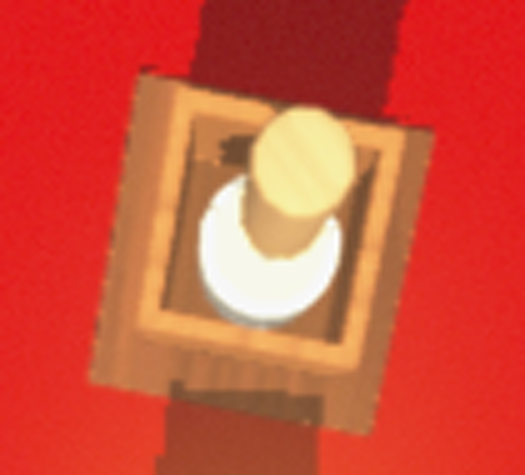

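The crop shows the handle top at about (275.5,72.5), the bristle-top circle at about (269,89.6) and the box's top frame around (268,86).

```bash
python3 - <<'E'
from h import *
m=camera_model('wrist')
print(onz(m,(275.5,72.5),.216).round(4),onz(m,(269,89.6),.086).round(4))
q=[onz(m,(215+a/5,40+b/5),.08) for a,b in((172,85),(405,125),(357,367),(140,325))]
print(np.round(q,4),np.mean(q,0).round(4),[np.linalg.norm(q[i]-q[i-1]).round(4) for i in range(4)])
e=q[1]-q[0];print("yaw",np.degrees(np.arctan2(e[1],e[0])))
plan((.464,-.028,.3),np.pi/2)
E
```

```text
[ 0.4631 -0.0296  0.216 ] [ 0.4635 -0.0315  0.086 ]
[[ 0.4333  0.0169  0.08  ]
 [ 0.5055  0.0049  0.08  ]
 [ 0.4922 -0.0673  0.08  ]
 [ 0.4222 -0.0538  0.08  ]] [ 0.4633 -0.0248  0.08  ] [np.float64(0.0716), np.float64(0.0732), np.float64(0.0735), np.float64(0.0712)]
yaw -9.409628307606335
PLAN cm [12.45  2.41  3.15] turn -0.4 at [ 0.439  -0.1524  0.3315] yaw 89.6 t 1.6 F [-0.7 -0.4  0.1] w 0.094
```

>>> servo_tool(targets=[[6,1.2,0,0],[12.2,2.3,0,0],[12.2,2.3,0,0],[12.2,2.3,5,0],[12.2,2.3,10,0],[12.2,2.3,13,0],[12.2,2.3,15,0],[12.2,2.3,15,0]], claw=60)

```text
time: 2.58
tool_pos: [0.4615, -0.032, 0.1799]
ee_rot: [-3.138, 0.0, 1.561]
wrist_force: [-0.6, -0.3, 0.3]
width: 0.072
finger_force: 0.0
```

>>> servo_tool(targets=[[0,0,0,0],[0,0,0,0],[0,0,0,0],[0,0,0,0],[0,0,0,0],[0,0,0,0]], claw=255)

```text
time: 3.32
tool_pos: [0.4633, -0.0297, 0.1818]
ee_rot: [3.141, 0.0, 1.566]
wrist_force: [-0.3, 0.4, 1.1]
width: 0.0234
finger_force: 30.0
```

>>> servo_tool(targets=[[0,0,-3,0],[0,0,-8,0],[0,0,-13,0],[0,0,-16,0],[0,0,-16,0],[0,0,-16,0]])

```text
time: 4.08
tool_pos: [0.4627, -0.0297, 0.3396]
ee_rot: [-3.138, -0.0, 1.565]
wrist_force: [-0.3, -0.1, -1.3]
width: 0.0234
finger_force: 30.0
```

```bash
cat >>h.py <<'E'
def rim(n,im,p,z):
    m=camera_model(n);u,v=proj(m,[*p,z]).round().astype(int);r=28;h=hsv(im)
    g=((h[...,1]<70)&(h[...,2]>205));k=np.zeros_like(g);k[max(0,v-r):v+r,max(0,u-r):u+r]=1
    pts=np.argwhere(g&k)[:,::-1].astype(np.float32)
    e=cv2.fitEllipse(cv2.convexHull(pts));return e,onz(m,e[0],z)
E
python3 - <<'E'
from h import *
t=snapshot("top");s=snapshot("scene");cv2.imwrite("pics/t2.png",t);cv2.imwrite("pics/s2.png",s)
for p,z in(((.412,-.363),.125),((.473,.171),.078)):
    for n,im in(("top",t),("scene",s)):
        e,q=rim(n,im,p,z);print(n,np.round(e[0],1),np.round(e[1],1),q.round(4))
m=camera_model("top")
for c in blobs(cream(t),150):
    r=cv2.minAreaRect(c);print("cream",np.round(r[0],1),np.round(r[1]),onz(m,r[0],.068).round(3))
W=np.vstack([np.hstack([cv2.resize(i[v-32:v+32,u-40:u+40],(400,300),interpolation=2) for u,v in c]) for i,c in((t,((402,243),(217,226))),(s,((212,100),(289,210))))])
cv2.imwrite("pics/m2.png",W)
plan((.412,-.36,.34),np.pi/2)
E
```

```text
top [402.  243.3] [24.7 25.7] [ 0.4119 -0.3714  0.125 ]
scene [210.8  97.1] [14.1 18.8] [ 0.4124 -0.3731  0.125 ]
top [216.7 227.4] [18.4 25.9] [0.4671 0.1715 0.078 ]
scene [289.2 206.7] [18.3 20.9] [0.4728 0.1725 0.078 ]
cream [ 10. 369.] [24. 20.] [0.059 0.781 0.068]
cream [ 10.9 339.2] [22. 25.] [0.144 0.785 0.068]
cream [ 13.5 309.5] [23. 23.] [0.229 0.783 0.068]
cream [ 15.  280.5] [23. 22.] [0.315 0.785 0.068]
cream [160.2 244.6] [19. 21.] [0.417 0.346 0.068]
cream [446.  135.5] [19. 18.] [ 0.749 -0.556  0.068]
cream [482.3 134.2] [20. 16.] [ 0.752 -0.671  0.068]
cream [222.9 128.3] [17. 17.] [0.783 0.153 0.068]
cream [323.8 125.8] [18. 17.] [ 0.787 -0.169  0.068]
cream [436.5 113. ] [19. 18.] [ 0.824 -0.531  0.068]
cream [469. 109.] [18. 18.] [ 0.836 -0.636  0.068]
PLAN cm [-33.06  -4.86  -0.08] turn -0.3 at [ 0.4624 -0.0296  0.3392] yaw 89.69 t 4.2 F [ 0.3  0.  -1.6] w 0.0232
```

View pics/m2.png

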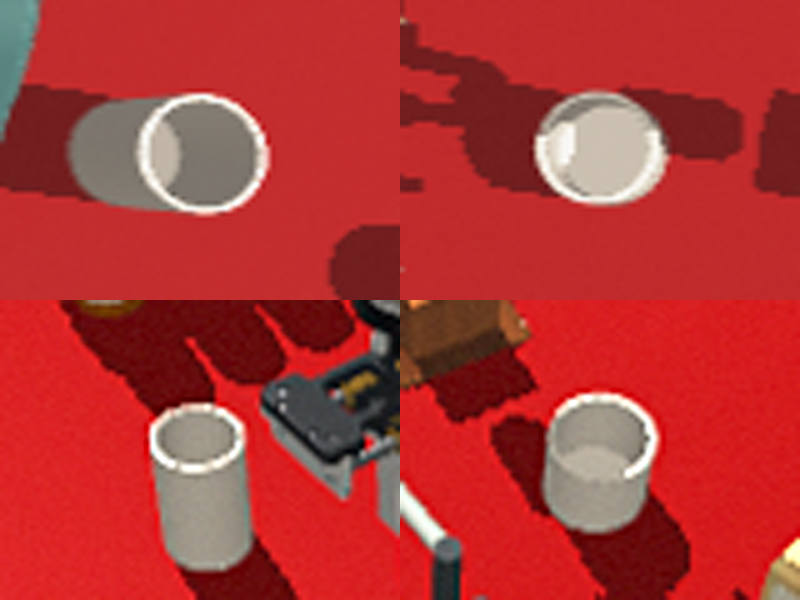

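Both views put the tall pot's rim at about (.412,-.372); in the top image it is at (402,243).

>>> servo_tool(targets=[[-5,-0.8,0,0],[-11,-1.7,0,0],[-17,-2.6,0,0],[-23,-3.5,0,0],[-29,-4.3,0,0],[-34.1,-5,0,0],[-34.1,-5,0,0],[-34.1,-5,0,0]])

```text
time: 5.18
tool_pos: [0.411, -0.37, 0.3402]
ee_rot: [-3.14, -0.003, 1.565]
wrist_force: [-0.0, 0.1, -2.4]
width: 0.0235
finger_force: 30.0
```

```bash
python3 - <<'E'
from h import *
plan((.412,-.371,.34),np.pi/2)
w=snapshot("wrist");s=snapshot("scene")
W=np.hstack([cv2.resize(w[150:384,140:374],(400,400)),cv2.resize(s[40:140,160:260],(400,400),interpolation=2)]);cv2.imwrite("pics/m3.png",W)
m=camera_model("wrist");print(proj(m,(.412,-.371,.125)))
E
```

```text
PLAN cm [-0.1   0.1   0.02] turn -0.3 at [ 0.411  -0.37    0.3402] yaw 89.68 t 5.2 F [-0.   0.1 -2.4] w 0.0235
[254.11559603 170.47000917]
```

View pics/m3.png

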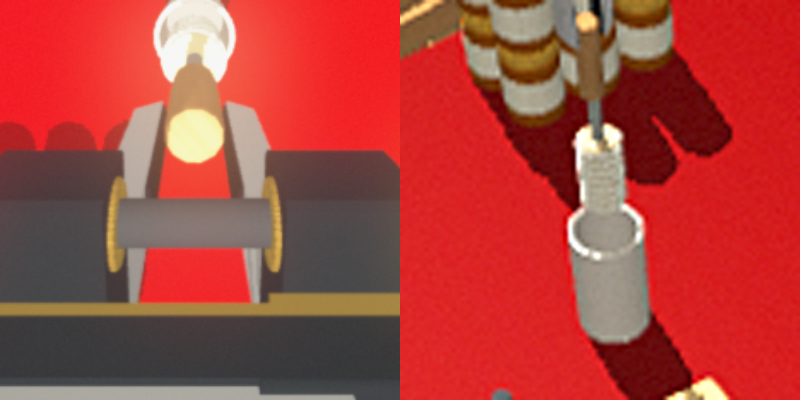

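The brush hangs centred over the pot: rim at about (254,170) in the wrist image, and the scene view agrees. Lowering it now.

>>> servo_tool(targets=[[0,0,4,0],[0,0,8,0],[0,0,12,0],[0,0,14.5,0],[0,0,15.3,0],[0,0,15.3,0]])

```text
time: 6.02
tool_pos: [0.4116, -0.3698, 0.1892]
ee_rot: [3.141, 0.0, 1.567]
wrist_force: [0.9, 0.3, -1.0]
width: 0.0233
finger_force: 30.0
```

>>> servo_tool(targets=[[0,0,0.3,0],[0,0,0.5,0],[0,0,0.6,0],[0,0,0.6,0]])

```text
time: 6.52
tool_pos: [0.4113, -0.3706, 0.1828]
ee_rot: [3.141, 0.0, 1.565]
wrist_force: [-0.4, 0.2, -1.6]
width: 0.0232
finger_force: 30.0
```

>>> servo_tool(targets=[[0,0,0.1,0],[0,0,0.2,0],[0,0,0.2,0]])

```text
time: 6.9
tool_pos: [0.4115, -0.371, 0.1818]
ee_rot: [3.14, 0.002, 1.565]
wrist_force: [0.4, -1.1, 3.5]
width: 0.0235
finger_force: 30.0
```

Bottom contact. Now up 8 cm (past half of the 119 mm depth, with the tip still about 39 mm below the rim), then down again.

>>> servo_tool(targets=[[0,0,-4,0],[0,0,-8,0],[0,0,-8,0],[0,0,-8,0],[0,0,-4,0],[0,0,-1,0],[0,0,0.1,0],[0,0,0.1,0]])

```text
time: 7.9
tool_pos: [0.4107, -0.37, 0.1797]
ee_rot: [-3.141, -0.001, 1.565]
wrist_force: [-1.0, -0.0, 5.0]
width: 0.0233
finger_force: 30.0
```

>>> servo_tool(targets=[[0,0,0,0],[0,0,0,0]])

```text
time: 8.15
tool_pos: [0.4107, -0.3701, 0.1797]
ee_rot: [-3.141, -0.001, 1.565]
wrist_force: [-0.8, 0.1, 4.4]
width: 0.0232
finger_force: 30.0
```

>>> servo_tool(targets=[[0,0,-5,0],[0,0,-10,0],[0,0,-16,0],[0,0,-16,0],[6,1,-16,0],[12,2,-16,0],[18,3,-16,0],[24,4,-16,0]])

```text
time: 9.15
tool_pos: [0.4519, -0.1286, 0.3363]
ee_rot: [-3.137, -0.002, 1.565]
wrist_force: [0.6, -0.4, -1.1]
width: 0.0232
finger_force: 30.0
```

>>> servo_tool(targets=[[6,0.7,0,0],[12,1.4,0,0],[18,1.9,0,0],[18,1.9,0,0],[18,1.9,0,0]])

```text
time: 9.78
tool_pos: [0.472, 0.049, 0.3374]
ee_rot: [-3.138, 0.001, 1.566]
wrist_force: [-0.1, -0.7, -0.8]
width: 0.0234
finger_force: 30.0
```

```bash
python3 - <<'E'
from h import *
plan((.472,.172,.34),np.pi/2)
w=snapshot("wrist");m=camera_model("wrist");cv2.imwrite("pics/w4.png",w)
u,v=proj(m,(.472,.172,.078)).round().astype(int);print(u,v)
t=snapshot("top");mt=camera_model("top");cv2.imwrite("pics/t4.png",t)
try:
  e,q=rim("top",t,(.412,-.371),.125);print("tall",q.round(4),e[1])
except Exception as x:print(x)
E
```

```text
PLAN cm [12.3  -0.06 -0.26] turn -0.3 at [0.472  0.049  0.3374] yaw 89.72 t 9.8 F [-0.1 -0.7 -0.8] w 0.0234
254 89
tall [ 0.4119 -0.3714  0.125 ] (24.66486930847168, 25.71154022216797)
```

View pics/w4.png

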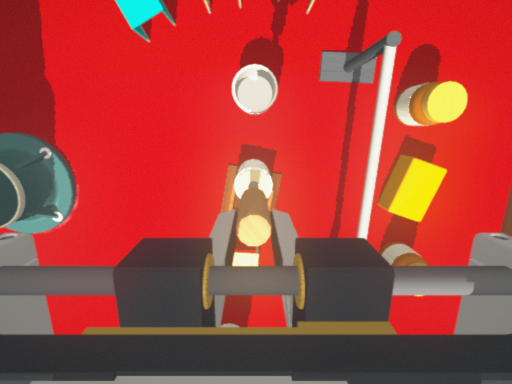

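The low pot's rim centres at (255,89), against a prediction of (254,89). The brush bristles are in view and the rail's left end is at (393,39). Moving over the pot and scrubbing.

>>> servo_tool(targets=[[6,0,0,0],[12.3,0,0,0],[12.3,0,0,0],[12.3,0,0,0],[12.3,0,5,0],[12.3,0,10,0],[12.3,0,14,0],[12.3,0,15,0]])

```text
time: 10.88
tool_pos: [0.4718, 0.1696, 0.1865]
ee_rot: [-3.136, 0.002, 1.562]
wrist_force: [-0.2, -0.1, -0.7]
width: 0.0235
finger_force: 30.0
```

>>> servo_tool(targets=[[0,0,0.3,0],[0,0,0.5,0],[0,0,0.5,0]])

```text
time: 11.25
tool_pos: [0.4742, 0.1722, 0.1864]
ee_rot: [3.139, -0.001, 1.565]
wrist_force: [0.9, -0.1, -0.9]
width: 0.0233
finger_force: 30.0
```

>>> servo_tool(targets=[[0,0,0.2,0],[0,0,0.4,0],[0,0,0.4,0]])

```text
time: 11.62
tool_pos: [0.4731, 0.1722, 0.1804]
ee_rot: [-3.141, 0.0, 1.566]
wrist_force: [1.1, 0.1, -1.3]
width: 0.0237
finger_force: 30.0
```

>>> servo_tool(targets=[[0,0,0.1,0],[0,0,0.2,0],[0,0,0.2,0]])

```text
time: 12.0
tool_pos: [0.4736, 0.1724, 0.1799]
ee_rot: [3.14, -0.001, 1.565]
wrist_force: [-0.5, 0.4, 4.1]
width: 0.0235
finger_force: 30.0
```

Contact. Now up 5 cm (half the depth is 36 mm; the tip stays about 22 mm below the rim), then down.

>>> servo_tool(targets=[[0,0,-3,0],[0,0,-5,0],[0,0,-5,0],[0,0,-5,0],[0,0,-2.5,0],[0,0,-0.8,0],[0,0,0.1,0],[0,0,0.1,0]])

```text
time: 13.0
tool_pos: [0.4731, 0.1724, 0.1793]
ee_rot: [3.141, -0.001, 1.565]
wrist_force: [-2.2, -0.2, 6.2]
width: 0.0235
finger_force: 30.1
```

>>> servo_tool(targets=[[0,0,0,0],[0,0,0,0]])

```text
time: 13.25
tool_pos: [0.4731, 0.1723, 0.1793]
ee_rot: [3.141, -0.001, 1.566]
wrist_force: [-1.2, -0.2, 6.1]
width: 0.0234
finger_force: 30.1
```

>>> servo_tool(targets=[[0,0,-5,0],[0,0,-10,0],[0,0,-14,0],[0,0,-14,0],[-6,-0.3,-14,0],[-12,-0.6,-14,0],[-18,-0.9,-14,0],[-19.8,-1,-14,0]])

```text
time: 14.25
tool_pos: [0.461, -0.0286, 0.3145]
ee_rot: [-3.137, 0.0, 1.561]
wrist_force: [0.2, 1.2, -1.2]
width: 0.0235
finger_force: 30.0
```

>>> servo_tool(targets=[[0,0,0,0],[0,0,0,0]])

```text
time: 14.5
tool_pos: [0.4618, -0.025, 0.3162]
ee_rot: [-3.139, -0.001, 1.566]
wrist_force: [0.4, -0.3, -1.8]
width: 0.0235
finger_force: 30.0
```

```bash
python3 - <<'E'
from h import *
plan((.4633,-.0255,.18),np.pi/2)
E
```

```text
PLAN cm [-0.05  0.15 13.62] turn -0.3 at [ 0.4618 -0.025   0.3162] yaw 89.73 t 14.5 F [ 0.4 -0.3 -1.8] w 0.0235
```

>>> servo_tool(targets=[[0,0.1,4,0],[0,0.1,8,0],[0,0.1,11.5,0],[0,0.1,12.8,0],[0,0.1,13.3,0],[0,0.1,13.3,0]])

```text
time: 15.25
tool_pos: [0.4638, -0.0256, 0.1858]
ee_rot: [3.14, 0.0, 1.566]
wrist_force: [-0.4, -0.6, -0.8]
width: 0.0233
finger_force: 30.0
```

>>> servo_tool(targets=[[0,0,0.1,0],[0,0,0.2,0],[0,0,0.3,0],[0,0,0.3,0]])

```text
time: 15.75
tool_pos: [0.4631, -0.0259, 0.1817]
ee_rot: [-3.142, 0.0, 1.565]
wrist_force: [-0.2, -0.6, -0.8]
width: 0.0234
finger_force: 30.0
```

>>> servo_tool(targets=[[0,0,0.1,0],[0,0,0.2,0],[0,0,0.3,0],[0,0,0.3,0]])

```text
time: 16.25
tool_pos: [0.4634, -0.0258, 0.1796]
ee_rot: [3.14, 0.0, 1.565]
wrist_force: [0.1, 0.8, 3.8]
width: 0.0229
finger_force: 30.0
```

>>> servo_tool(targets=[[0,0,0,0],[0,0,0,0],[0,0,0,0],[0,0,0,0]], claw=80)

```text
time: 16.75
tool_pos: [0.4631, -0.0258, 0.1784]
ee_rot: [-3.141, 0.0, 1.565]
wrist_force: [1.1, 0.3, 0.3]
width: 0.0596
finger_force: 0.0
```

>>> servo_tool(targets=[[0,0,-3,0],[0,0,-7,0],[0,0,-12,0],[-6,0,-15,0],[-12,0,-15,0],[-18,0,-15,0],[-20,-1.5,-15,0],[-20,-1.5,-15,0]])

```text
time: 17.75
tool_pos: [0.4464, -0.2271, 0.3283]
ee_rot: [-3.141, -0.0, 1.562]
wrist_force: [-0.2, 0.4, -0.0]
width: 0.0645
finger_force: 0.0
```

```bash
python3 - <<'E'
from h import *
plan((.448,-.161,.33),np.pi/2)
m=camera_model("wrist");w=snapshot("wrist");cv2.imwrite("pics/w5.png",w);t=snapshot("top");cv2.imwrite("pics/t5.png",t);mt=camera_model("top")
for n,i,M in(("w",w,m),("t",t,mt)):
  for c in blobs(cream(i),150):
    r=cv2.minAreaRect(c);q=onz(M,r[0],.068)
    if .3<q[0]<.7 and -.5<q[1]<.5:
        b=[onz(M,p,.068)[:2] for p in cv2.boxPoints(r)];e=b[1]-b[0];f=b[2]-b[1];print(n,np.round(r[0],1),q.round(4),"sides",np.linalg.norm(e).round(3),np.degrees(np.arctan2(e[1],e[0])).round(1),np.linalg.norm(f).round(3),np.degrees(np.arctan2(f[1],f[0])).round(1))
cv2.imwrite("pics/m5.png",np.hstack([w[:, :330],cv2.resize(t[180:290,100:240],(470,384),interpolation=2)]))
E
```

```text
PLAN cm [ 6.62  0.1  -0.17] turn -0.5 at [ 0.4464 -0.2271  0.3283] yaw 89.49 t 17.8 F [-0.2  0.4 -0. ] w 0.0645
t [325.  232.2] [ 0.4484 -0.1603  0.068 ] sides 0.058 -5.1 0.081 -93.9
t [152.3 197.9] [0.5621 0.3739 0.068 ] sides 0.057 -19.2 0.041 -111.3
```

View pics/m5.png

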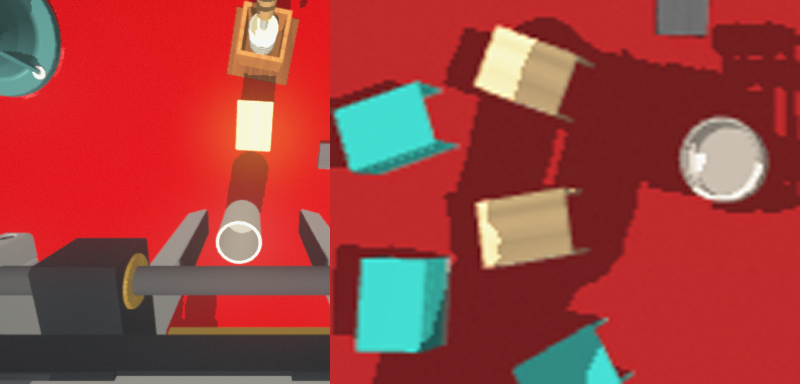

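The wrist crop shows the brush back in its box (265,30), the tent at (254,126) and the tall pot at (238,241). The top crop shows the two left cream tents (partly in the arm's shadow) and the low pot. I'll refine the near tent and the rail.

```bash
python3 - <<'E'
from h import *
m=camera_model("wrist");w=cv2.imread("pics/w5.png");h=hsv(w);g=(h[...,0]>15)&(h[...,2]>200)&(h[...,1]<150);g[:90]=0;g[170:]=0;g[:,:210]=0;g[:,300:]=0
for c in blobs(g,100):
    r=cv2.minAreaRect(c);b=[onz(m,p,.068)[:2] for p in cv2.boxPoints(r)];print(r,onz(m,r[0],.068).round(4),np.round(b,4).tolist())
for uv in((417,3),(382,223)):
    pass
t=cv2.imread("pics/t0.png") if 0 else cv2.imread("pics/top0.png");mt=camera_model("top")
g=(hsv(t)[...,1]<60)&(hsv(t)[...,2]>120);g[:150]=0;g[180:]=0
for u in(215,240,260,280,300,320,340):
    v=np.flatnonzero(g[:,u]);print(u,onz(mt,(u,v.mean()),.17).round(4))
E
```

```text
((253.65345764160156, 125.3913803100586), (36.114044189453125, 49.678829193115234), 3.3664605617523193) [ 0.4476 -0.1586  0.068 ] [[0.4142, -0.1977], [0.4208, -0.1174], [0.4796, -0.1211], [0.4756, -0.2017]]
215 [0.6424 0.1661 0.17  ]
240 [0.6385 0.0946 0.17  ]
260 [0.6347 0.0375 0.17  ]
280 [ 0.6325 -0.0196  0.17  ]
300 [ 0.6302 -0.0766  0.17  ]
320 [ 0.6265 -0.1335  0.17  ]
340 [ 0.6262 -0.1905  0.17  ]
```

>>> servo_tool(targets=[[4,0.15,0,3.5],[6.8,0.15,3,3.5],[6.8,0.15,9,3.5],[6.8,0.15,15,3.5],[6.8,0.15,21,3.5],[6.8,0.15,26,3.5],[6.8,0.15,28.7,3.5],[6.8,0.15,28.7,3.5]], claw=0)

```text
time: 18.85
tool_pos: [0.4474, -0.1555, 0.0394]
ee_rot: [-3.137, -0.002, 1.506]
wrist_force: [-0.6, -0.1, 0.9]
width: 0.0939
finger_force: 0.0
```

>>> servo_tool(targets=[[0,0,0,0],[0,0,0,0],[0,0,0,0],[0,0,0,0],[0,0,0,0]], claw=255)

```text
time: 19.48
tool_pos: [0.4492, -0.158, 0.0424]
ee_rot: [3.141, 0.0, 1.504]
wrist_force: [-1.8, -0.0, 3.2]
width: 0.0576
finger_force: 30.0
```

>>> servo_tool(targets=[[0,0,-6,0],[0,0,-12,0],[0,0,-18,0],[0,0,-22,0],[1.5,5,-22,-1],[3,10,-22,-1],[5,15,-22,-1],[5,17.6,-22,-1]])

```text
time: 20.48
tool_pos: [0.6297, -0.118, 0.2595]
ee_rot: [-3.139, -0.001, 1.524]
wrist_force: [0.0, -0.4, -1.5]
width: 0.0574
finger_force: 30.0
```

>>> servo_tool(targets=[[0,0,0,0],[0,0,0,0]])

```text
time: 20.72
tool_pos: [0.627, -0.1197, 0.2612]
ee_rot: [-3.14, -0.0, 1.521]
wrist_force: [-0.3, 0.6, -1.0]
width: 0.0578
finger_force: 30.0
```

```bash
python3 - <<'E'
from h import *
plan((.6277,-.12,.149),np.radians(87.3))
w=snapshot("wrist");s=snapshot("scene");cv2.imwrite("pics/w6.png",w)
cv2.imwrite("pics/m6.png",np.hstack([w[:,100:450],cv2.resize(s[110:250,150:300],(411,384),interpolation=2)]))
E
```

```text
PLAN cm [-0.03  0.07 11.22] turn -0.1 at [ 0.627  -0.1197  0.2612] yaw 87.16 t 20.7 F [-0.3  0.6 -1. ] w 0.0578
```

View pics/m6.png

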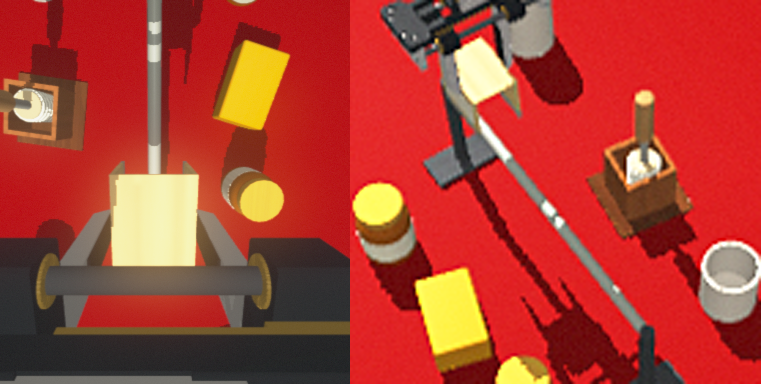

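The tent is held astride the rail line, with the rail running into the middle of its far edge at (155,170). Lowering.

>>> servo_tool(targets=[[0,0,4,0],[0,0,8,0],[0,0,10,0],[0,0,10.7,0],[0,0,10.7,0]])

```text
time: 21.45
tool_pos: [0.6276, -0.1198, 0.1555]
ee_rot: [3.141, 0.0, 1.521]
wrist_force: [-0.3, -0.2, -1.1]
width: 0.0579
finger_force: 30.0
```

>>> servo_tool(targets=[[0,0,0.1,0],[0,0,0.3,0],[0,0,0.4,0],[0,0,0.4,0]])

```text
time: 21.95
tool_pos: [0.6279, -0.1195, 0.1506]
ee_rot: [-3.142, 0.0, 1.522]
wrist_force: [-0.0, 0.1, -1.4]
width: 0.0579
finger_force: 30.0
```

>>> servo_tool(targets=[[0,0,0.1,0],[0,0,0.2,0],[0,0,0.3,0],[0,0,0.3,0]])

```text
time: 22.45
tool_pos: [0.628, -0.1196, 0.1494]
ee_rot: [3.14, 0.0, 1.522]
wrist_force: [-2.8, 0.2, 6.3]
width: 0.058
finger_force: 30.0
```

>>> servo_tool(targets=[[0,0,0,0],[0,0,0,0],[0,0,0,0],[0,0,0,0],[0,0,-5,0],[0,0,-10,0],[0,0,-16,0],[0,0,-18,0]], claw=0)

```text
time: 23.45
tool_pos: [0.6287, -0.1197, 0.3334]
ee_rot: [3.133, 0.002, 1.522]
wrist_force: [0.0, -0.3, 0.4]
width: 0.094
finger_force: 0.0
```

>>> servo_tool(targets=[[5,-2.5,0,-2.8],[11,-5,0,-2.8],[16.5,-8,0,-2.8],[22,-11,0,-2.8],[28,-14,0,-2.8],[33,-16.5,0,-2.8],[33,-16.5,0,-2.8],[33,-16.5,0,-2.8]])

```text
time: 24.45
tool_pos: [0.4793, 0.2181, 0.3276]
ee_rot: [3.141, 0.001, 1.571]
wrist_force: [0.7, -0.3, -0.1]
width: 0.094
finger_force: 0.0
```

```bash
cat >>h.py <<'E'
def tents(im,M,a=150):
  h=hsv(im);g=(h[...,0]>15)&(h[...,0]<38)&(h[...,1]>25)&(h[...,1]<150)&(h[...,2]>120)
  for c in blobs(g,a):
    r=cv2.minAreaRect(c);q=onz(M,r[0],.068)
    if .25<q[0]<.7 and -.5<q[1]<.55:
        b=[onz(M,p,.068)[:2] for p in cv2.boxPoints(r)];e=b[1]-b[0];f=b[2]-b[1];print(np.round(r[0],1),q.round(4),"sides",np.linalg.norm(e).round(3),np.degrees(np.arctan2(e[1],e[0])).round(1),np.linalg.norm(f).round(3),np.degrees(np.arctan2(f[1],f[0])).round(1))
E
python3 - <<'E'
from h import *
plan((.48,.22,.33),np.pi/2)
m=camera_model("wrist");w=snapshot("wrist");t=snapshot("top");s=snapshot("scene");cv2.imwrite("pics/w7.png",w)
print("w");tents(w,m);print("t");tents(t,camera_model("top"),100)
cv2.imwrite("pics/m7.png",np.hstack([w[:300],cv2.resize(s[100:230,150:274],(286,300),interpolation=2)]))
E
```

```text
PLAN cm [ 0.19  0.07 -0.24] turn 0.0 at [0.4793 0.2181 0.3276] yaw 90.02 t 24.4 F [ 0.7 -0.3 -0.1] w 0.094
w
[250.6 185.9] [0.474  0.1813 0.068 ] sides 0.052 31.2 0.05 -59.1
[214.1  80.9] [0.4159 0.3539 0.068 ] sides 0.06 8.9 0.082 -80.6
[299.3  80.2] [0.5524 0.3549 0.068 ] sides 0.084 68.0 0.059 -19.8
t
[150.  245.5] [0.4148 0.3774 0.068 ] sides 0.037 -90.7 0.058 -178.7
[385.5 240. ] [ 0.4222 -0.3445  0.068 ] sides 0.107 -90.8 0.067 176.3
[277.5 227. ] [ 0.4663 -0.0146  0.068 ] sides 0.046 -45.9 0.037 -136.0
[216. 225.] [0.4749 0.175  0.068 ] sides 0.062 -90.8 0.062 179.9
[316.  169.5] [ 0.645  -0.1393  0.068 ] sides 0.095 -90.8 0.074 177.7
```

View pics/m7.png

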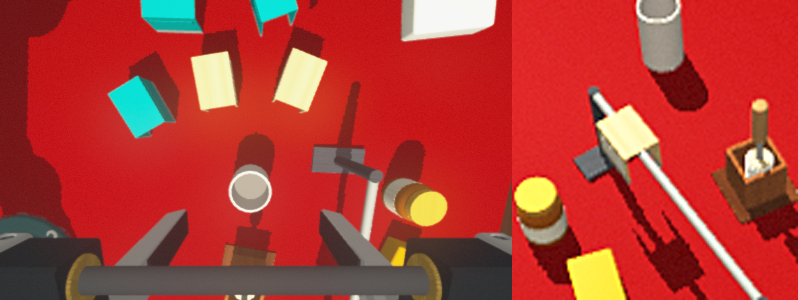

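The scene crop shows the first tent hanging astride the rail at (628,135). The wrist view shows cream tents at (214,81) and (299,80), with a turquoise one at (140,105), which I'll keep clear of. The low pot is upright at (250,190).

>>> servo_tool(targets=[[5,-2.3,0,-9],[10,-4.6,0,-9],[13.6,-6.3,4,-9],[13.6,-6.3,10,-9],[13.6,-6.3,16,-9],[13.6,-6.3,22,-9],[13.6,-6.3,27,-9],[13.6,-6.3,28.6,-9]], claw=30)

```text
time: 25.6
tool_pos: [0.4149, 0.3514, 0.0376]
ee_rot: [-3.135, 0.004, 1.725]
wrist_force: [0.7, -0.7, -0.4]
width: 0.083
finger_force: 0.0
```

>>> servo_tool(targets=[[0,0,0,0],[0,0,0,0],[0,0,0,0],[0,0,0,0],[0,0,0,0],[0,0,0,0]], claw=255)

```text
time: 26.35
tool_pos: [0.4178, 0.3551, 0.0444]
ee_rot: [3.137, -0.002, 1.728]
wrist_force: [-1.1, 0.1, 6.5]
width: 0.0579
finger_force: 30.0
```

>>> servo_tool(targets=[[0,0,-6,0],[0,0,-12,0],[0,0,-18,0],[0,0,-23,0],[0,0,-23,9],[0,0,-23,11.7],[0,0,-23,11.7]])

```text
time: 27.22
tool_pos: [0.4162, 0.3542, 0.2717]
ee_rot: [3.141, 0.0, 1.524]
wrist_force: [0.7, -0.9, -1.5]
width: 0.0573
finger_force: 30.0
```

```bash
python3 - <<'E'
from h import *
plan((.6335,.0,.262),np.radians(87.3))
E
```

```text
PLAN cm [-34.37  23.35   0.97] turn 0.0 at [0.4162 0.3542 0.2717] yaw 87.33 t 27.2 F [ 0.7 -0.9 -1.5] w 0.0573
```

>>> servo_tool(targets=[[-5,3.4,0,0],[-10,6.8,0,0],[-15,10.2,0,0],[-20,13.6,0,0],[-25,17,0,0],[-30,20.4,0,0],[-34.4,23.35,0,0],[-34.4,23.35,0,0]])

```text
time: 28.22
tool_pos: [0.6342, -0.0043, 0.2694]
ee_rot: [-3.139, 0.001, 1.519]
wrist_force: [-0.8, 0.6, -1.5]
width: 0.0577
finger_force: 30.0
```

>>> servo_tool(targets=[[0,0,0,0],[0,0,0,0]])

```text
time: 28.48
tool_pos: [0.6328, 0.0009, 0.2722]
ee_rot: [3.141, -0.0, 1.526]
wrist_force: [-1.3, -0.0, -1.3]
width: 0.0575
finger_force: 30.0
```

```bash
python3 - <<'E'
from h import *
plan((.6335,.0,.149),np.radians(87.3))
w=snapshot("wrist");cv2.imwrite("pics/w8.png",w)
E
```

```text
PLAN cm [-0.09  0.07 12.32] turn 0.1 at [0.6328 0.0009 0.2722] yaw 87.41 t 28.5 F [-1.3 -0.  -1.3] w 0.0575
```

View pics/w8.png

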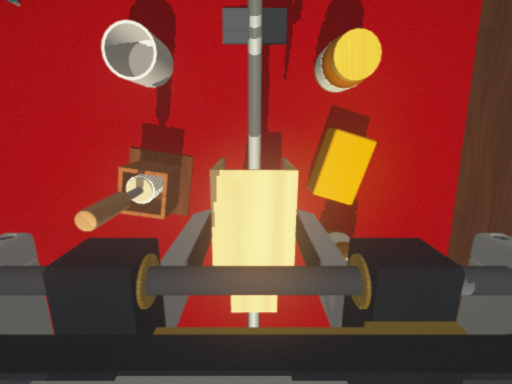

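The rail enters the middle of the held tent at (254,165), and the first tent shows below at (254,300). Lowering.

>>> servo_tool(targets=[[0,0,4,0],[0,0,8,0],[0,0,11,0],[0,0,11.7,0],[0,0,11.7,0]])

```text
time: 29.15
tool_pos: [0.6333, 0.0002, 0.1555]
ee_rot: [3.141, 0.0, 1.525]
wrist_force: [0.6, -0.2, -0.1]
width: 0.0575
finger_force: 30.0
```

>>> servo_tool(targets=[[0,0,0.1,0],[0,0,0.2,0],[0,0,0.3,0],[0,0,0.3,0]])

```text
time: 29.65
tool_pos: [0.6333, -0.0006, 0.1518]
ee_rot: [3.141, 0.0, 1.523]
wrist_force: [1.0, 0.2, -1.2]
width: 0.0575
finger_force: 30.0
```

>>> servo_tool(targets=[[0,0,0.1,0],[0,0,0.2,0],[0,0,0.3,0],[0,0,0.3,0]])

```text
time: 30.15
tool_pos: [0.6334, -0.0006, 0.1514]
ee_rot: [3.139, 0.0, 1.523]
wrist_force: [-4.0, -0.6, 8.5]
width: 0.0572
finger_force: 30.0
```

>>> servo_tool(targets=[[0,0,0,0],[0,0,0,0],[0,0,0,0],[0,0,0,0],[0,0,-5,0],[0,0,-10,0],[0,0,-16,0],[0,0,-18,0]], claw=0)

```text
time: 31.15
tool_pos: [0.6342, -0.0005, 0.3343]
ee_rot: [3.133, 0.0, 1.524]
wrist_force: [0.1, 0.1, 0.5]
width: 0.0939
finger_force: 0.0
```

>>> servo_tool(targets=[[5,-2.6,0,-2.7],[10,-5.2,0,-2.7],[15,-7.8,0,-2.7],[21.5,-11,0,-2.7],[21.5,-11,0,-2.7],[21.5,-11,0,-2.7]])

```text
time: 31.9
tool_pos: [0.5335, 0.2197, 0.3286]
ee_rot: [3.141, 0.001, 1.572]
wrist_force: [-0.8, -0.9, 0.6]
width: 0.0942
finger_force: 0.0
```

```bash
python3 - <<'E'
from h import *
plan((.5524,.355,.041),np.radians(70))
m=camera_model("wrist");w=snapshot("wrist");t=snapshot("top");s=snapshot("scene");cv2.imwrite("pics/w9.png",w);cv2.imwrite("pics/t9.png",t)
print("w");tents(w,m)
e,q=rim("top",t,(.412,-.371),.125);print("tall",q.round(4),e[1])
cv2.imwrite("pics/m9.png",np.hstack([w[:300],cv2.resize(s[100:230,150:274],(286,300),interpolation=2)]))
E
```

```text
PLAN cm [13.53  1.9  28.76] turn 20.1 at [0.5335 0.2197 0.3286] yaw 90.05 t 31.9 F [-0.8 -0.9  0.6] w 0.0942
w
[316.  306.5] [ 0.6568 -0.0616  0.068 ] sides 0.103 92.0 0.093 0.0
[222.8 191.5] [0.4791 0.1726 0.068 ] sides 0.048 13.5 0.064 -77.8
[266.1  80.9] [0.5533 0.3557 0.068 ] sides 0.083 68.2 0.058 -18.6
tall [ 0.422  -0.3434  0.125 ] (24.695234298706055, 25.66758918762207)
```

View pics/m9.png

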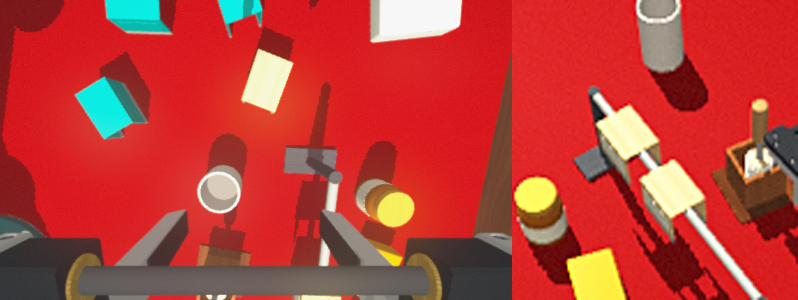

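Both hung tents sit astride the rail at (628,135) and (672,190) in the scene crop. The last cream tent is at (266,81), i.e. (.553,.3555). The tall pot was nudged about 3 cm after it was scrubbed and is still upright.

>>> servo_tool(targets=[[5,0.7,0,10],[10,1.4,0,19],[13.6,2,4,19],[13.6,2,10,19],[13.6,2,16,19],[13.6,2,22,19],[13.6,2,27,19],[13.6,2,28.6,19]], claw=20)

```text
time: 33.05
tool_pos: [0.552, 0.3525, 0.0376]
ee_rot: [-3.136, 0.006, 1.237]
wrist_force: [-0.3, 0.1, 0.2]
width: 0.0867
finger_force: 0.0
```

>>> servo_tool(targets=[[0,0,0,0],[0,0,0,0],[0,0,0,0],[0,0,0,0],[0,0,0,0],[0,0,0,0]], claw=255)

```text
time: 33.8
tool_pos: [0.5552, 0.3563, 0.0456]
ee_rot: [3.138, -0.004, 1.239]
wrist_force: [0.1, -0.5, 6.1]
width: 0.0577
finger_force: 30.0
```

>>> servo_tool(targets=[[0,0,-6,0],[0,0,-12,0],[0,0,-18,0],[0,0,-23,0],[0,0,-23,-9],[0,0,-23,-16.5],[0,0,-23,-16.5]])

```text
time: 34.67
tool_pos: [0.5533, 0.3555, 0.2721]
ee_rot: [-3.141, 0.001, 1.526]
wrist_force: [-0.3, -0.1, -2.4]
width: 0.0573
finger_force: 30.0
```

```bash
python3 - <<'E'
from h import *
plan((.6393,.12,.262),np.radians(87.3))
E
```

```text
PLAN cm [-23.13   9.66   1.01] turn 0.1 at [0.5533 0.3555 0.2721] yaw 87.41 t 34.7 F [-0.3 -0.1 -2.4] w 0.0573
```

>>> servo_tool(targets=[[-5,2.1,0,0],[-10,4.2,0,0],[-15,6.3,0,0],[-20,8.4,0,0],[-23.1,9.7,0,0],[-23.1,9.7,0,0],[-23.1,9.7,0,0]])

```text
time: 35.55
tool_pos: [0.64, 0.1211, 0.2723]
ee_rot: [-3.141, -0.001, 1.526]
wrist_force: [-0.7, 0.8, -1.3]
width: 0.0577
finger_force: 30.0
```

```bash
python3 - <<'E'
from h import *
plan((.6393,.12,.149),np.radians(87.3))
w=snapshot("wrist");cv2.imwrite("pics/w10.png",w)
E
```

```text
PLAN cm [-0.12 -0.07 12.33] turn 0.2 at [0.64   0.1211 0.2723] yaw 87.45 t 35.5 F [-0.7  0.8 -1.3] w 0.0577
```

View pics/w10.png

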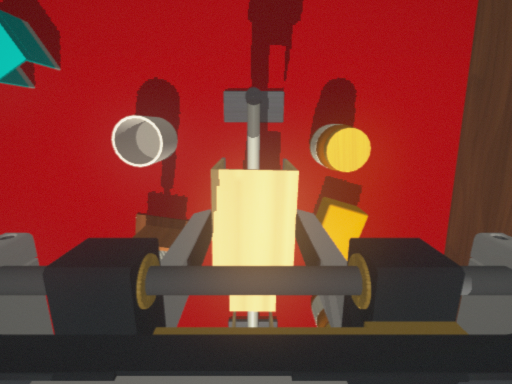

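The rail enters the middle of the held tent at (253,165), and the neighbouring tent is well clear. Lowering.

>>> servo_tool(targets=[[0,0,4,0],[0,0,8,0],[0,0,11,0],[0,0,11.8,0],[0,0,11.8,0]])

```text
time: 36.22
tool_pos: [0.6405, 0.1215, 0.1555]
ee_rot: [3.14, -0.0, 1.528]
wrist_force: [1.2, 0.5, -0.7]
width: 0.0573
finger_force: 30.0
```

>>> servo_tool(targets=[[0,0,0.1,0],[0,0,0.2,0],[0,0,0.3,0],[0,0,0.3,0]])

```text
time: 36.72
tool_pos: [0.6408, 0.1204, 0.1526]
ee_rot: [3.14, -0.0, 1.527]
wrist_force: [-0.3, 0.2, 1.5]
width: 0.0576
finger_force: 30.0
```

>>> servo_tool(targets=[[0,0,0.1,0],[0,0,0.2,0],[0,0,0.2,0]])

```text
time: 37.1
tool_pos: [0.6409, 0.1204, 0.1525]
ee_rot: [3.138, -0.0, 1.527]
wrist_force: [-1.9, -0.3, 6.7]
width: 0.0577
finger_force: 30.0
```

>>> servo_tool(targets=[[0,0,0,0],[0,0,0,0],[0,0,0,0],[0,0,0,0],[0,0,-5,0],[0,0,-10,0],[0,0,-16,0],[0,0,-18,0]], claw=0)

```text
time: 38.1
tool_pos: [0.6412, 0.1206, 0.3354]
ee_rot: [3.133, -0.001, 1.527]
wrist_force: [-0.1, 0.5, -0.6]
width: 0.0937
finger_force: 0.0
```

>>> servo_tool(targets=[[5,-5,0,0],[10,-10,0,0],[12,-16,0,0],[14,-22,0,0],[14,-22,0,0],[14,-22,0,0]])

```text
time: 38.85
tool_pos: [0.4265, 0.2702, 0.3303]
ee_rot: [3.14, -0.0, 1.528]
wrist_force: [0.1, 0.0, 0.6]
width: 0.0941
finger_force: 0.0
```

```bash
python3 - <<'E'
from h import *
plan((.4,.3,.33))
t=snapshot("top");s=snapshot("scene");cv2.imwrite("pics/t11.png",t);cv2.imwrite("pics/s11.png",s)
M,S=camera_model("top"),camera_model("scene")
for n,im,m in(("t",t,M),("s",s,S)):
  h=hsv(im);g=(h[...,0]>18)&(h[...,0]<36)&(h[...,1]>40)&(h[...,1]<140)&(h[...,2]>150)
  for c in blobs(g,80):
    r=cv2.minAreaRect(c);q=onz(m,r[0],.175)
    if .55<q[0]<.72 and abs(q[1])<.25:print(n,"tent",q.round(3),np.round(r[1]))
for p,z in(((.42,-.345),.125),((.473,.171),.078)):
  for n,im in(("top",t),("scene",s)):
    e,q=rim(n,im,p,z);print(n,"pot",q.round(3),np.round(e[1],1))
# brush end
for n,im,m in(("t",t,M),("s",s,S)):
    u,v=proj(m,(.463,-.026,.216)).round().astype(int);print(n,(u,v),im[v-2:v+3,u-2:u+3].reshape(-1,3).mean(0).round())
E
```

```text
PLAN cm [ 2.86 -2.78  0.03] turn 0 at [0.4265 0.2702 0.3303] yaw 87.56 t 38.9 F [0.1 0.  0.6] w 0.0941
t tent [ 0.623 -0.123  0.175] [23. 29.]
t tent [ 0.633 -0.001  0.175] [22. 29.]
t tent [0.636 0.121 0.175] [29. 23.]
s tent [0.643 0.12  0.175] [24. 20.]
s tent [ 0.635 -0.001  0.175] [22. 19.]
s tent [ 0.631 -0.123  0.175] [20. 20.]
top pot [ 0.422 -0.343  0.125] [24.7 25.7]
scene pot [ 0.423 -0.345  0.125] [14.5 18.7]
top pot [0.473 0.172 0.078] [23.7 25.7]
scene pot [0.475 0.172 0.078] [18.9 21.4]
t (np.int64(285), np.int64(226)) [115. 164. 203.]
s (np.int64(256), np.int64(144)) [100. 160. 241.]
```

All three tents are on the rail at height .175, both pots are upright, and the brush is in its box. Handing in.

```bash
python3 -c "
from bench import *
print(close_job())"
```

```text
the job is handed in; nothing more can be done
None
```

I handed the job in at about 39 s: both pots present (the tall one first, then the low one) were scrubbed, the brush stands bristles down in its box, and the three cream tents hang astride the rail; the tall pot was knocked about 3 cm after its scrubbing and still stands upright.

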